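Roll the dowel onto the glue line

TASK

The wooden dowel is to be glued to the plywood board along the red line. Without gripping or lifting it, roll the dowel across the board by pushing its upper half with your fingertips, turning it over on the way, until it lies still along the line with the red line running under its middle. Leave the steel rod and everything else on the table alone.

Things in the scene. Friction and masses are not known exactly. Their poses are not given: they have to be found in the camera images.
- dowel_center (a point): centre of the wooden dowel: a smooth brown cylinder, 32 mm diameter, 150 mm long, lying on the board (centre 28 mm above the table). Its y axis runs along it (z up at first). It lies parallel to the red line within 3 degrees, 55 to 105 mm from it, on the near or far side. It keeps its direction as it rolls. Slippery (friction 0.35 to fingers and board); let go at 30 mm/s it rolls on some 3 mm
- line: the red line painted on the board, 6 mm wide and 210 mm long; origin at its middle, on the board's top (12 mm above the table); its y axis runs along the line, its x axis lies level across it, roughly away from the robot
- board: plywood board 290 x 240 x 12 mm, fixed flat on the table; origin at the centre of its underside, x along the 290 mm side, y along the 240 mm side; the red line runs parallel to its y axis near its middle
- steel_rod_center (a point): centre of the bright steel rod, 22 mm diameter, 150 mm long, 350 g, lying on the board on the other side of the red line from the dowel (centre 23 mm above the table); its y axis runs along it. Must not be disturbed.
- white_tape: roll of white tape lying flat, 104 mm across, 25 mm high, left of the board towards the back; origin at the centre of its underside
- square: small try square with a dark wooden stock, 110x158x16 mm, lying at the right; origin under its centre
- oak_sample: oak moulding corner sample, 62x62x18 mm, lying right of the board; origin under its centre
- offcut: softwood offcut, 42x75x30 mm, lying left of the board; origin under its centre
- brush: bench brush, 32x188x22 mm, lying left of the board; origin under its centre

How it is judged:
By the outcome, as a careful person would: the job done as asked, in the order asked, and still so for the second after the job is handed in, with the robot touching nothing.
It also fails if it takes over 58 s, if anything falls off the work surface, if the arm or the gripper's body presses on something with over 40 N, if the wrist force passes 120 N, or if a joint passes its speed limit or range.

ROBOT

A 7-joint arm with a two-finger parallel gripper is mounted at the origin on the work surface; the furniture and walls round the work are solid. World frame = base frame: x ahead of the robot, y to its left, z up, the work surface at z = 0. Lengths are in m, angles in rad, forces in N, time in s.
With the tool pointing down it reaches from about 0.35 to 0.9 m from the base axis. Payload 8.1 kg.
Tool frame: the origin (TCP) lies at the very end of the fingers, on their centre line; the grasp point (between the pads) lies arm.hold_point_z behind it (arm.hold_point_z is the distance from the TCP to the grasp point, in m); z points along the fingers, y is the line along which they close (so a half turn about z gives the same grasp; the last joint's range is limited). The gripper opens to 92 mm and grips with 3 to 60 N. Pads are 19 mm wide; open, the fingers measure 130 mm over their backs; the gripper's body (75 mm by 190 mm) begins 47 mm behind the grasp point.
Start: joints at [1.033, 0.434, 0.025, 1.573, -0.012, 1.134, -0.075], TCP at [0.263, -0.567, 0.227] pointing down, gripper open.
Joint ranges: [-2.62, 2.62], [-0.44, 2.09], [-1.27, 1.32], [0.08, 2.57], [-1.32, 4.46], [0.12, 2], [-2.74, 2.74]. Speed limits (rad/s): [2.22, 2.22, 3.01, 3.01, 3.14, 3.14, 3.14].

INTERFACE

Orientations are given as a unit quaternion [w, x, y, z].
In Python, from rig import status, cams, order, arm gives the robot as it stands.
- The arm moves only by the tool carry_out, never from a script. Its argument "steps" is a list of rows, each a list of 7 numbers: the closure in counts, from 0 (fully open) to 255 (shut), then the shift along the tool's x, y, z in m, then the turn, a rotation vector about the tool's x, y, z in rad. In form: [[hand, tx, ty, tz, ax, ay, az], ...]. A call has 1 to 5 rows; each row is the pose to reach, as a shift and turn from the pose commanded when the call began, along the tool's axes at that moment; what a row does not reach only later rows make up. A row lasts 1/8 s, in which the tool goes at most 62.5 mm and 10.7 degrees, less where a joint would pass 70% of its speed; a pose out of reach is approached as far as the arm can. A call with a gripper value outside its range is refused whole. The fingers move at their own pace and stop on an object; "grip_force" is the grip in N (left out, the last holds). Time passes only in rows, so rows that repeat a pose let the fingers close. It gives the time, the measured TCP pose, the force, the opening and the grip force at its end, in the units of the state.
- status.observe(): the state, without advancing time (a new reading comes with each control period).
- cams.read_camera(name): name is "scene" or "side" or "wrist"; returns the picture (420x560x3 uint8, blue, green, red); there is no depth.
- cams.camera_model(name): a dict with "camera_matrix" (3x3 intrinsics, pixels), "position" and "attitude" of the camera in the world; the wrist camera has in their place "hand_eye" (4x4, takes a point from camera to tool coordinates, whose origin is the TCP and whose axes are the flange's). Camera axes: x right, y down, z forward; pixel columns grow to the right and rows downward; lengths in m; the calibration is good to about 2 mm. The wrist camera is an equidistant fisheye: a pixel r from the principal point sees the ray r / f radians off the axis. A picture is of the moment at which its call begins: read the wrist's pose just before it. camera_model takes no time and is no camera call.
- order.hand_in(): hands the job in; it is judged then, once.
The state is a dict: "t": time; "qpos": joint angles; "qvel": joint speeds; "effort": joint torques, N m; "eef_pos": TCP position; "tool_rot": TCP orientation; "ft_force": force on the tool from outside, world axes, zero at the start; "wrist_torque": the same for the moment, N m; "opening": finger opening in m; "gripper_force": force on a finger pad.
Only numpy, scipy, OpenCV 4.12 (cv2) and the standard library are available. Lean on these libraries where they do the work, as an engineer would, in place of code of your own. Each camera call takes 0.05 s, during which the arm holds its last target. There are 200 camera calls.

## Working session

There is one attempt and no reset: what is moved stays moved. The work goes in short steps, Python scripts to look and compute and a tool call to move; the robot and the scene stay as the last step left them, time stands still between calls to the robot, and variables do not carry over. Pictures are saved under pics/ and viewed, at most 10 in all, crops included, and the job is handed in when it is done.

Besides the shell and the picture viewer there is one more tool, called after "Emit:" by a JSON object that holds its "op" and its "data". carry_out: Moves the arm, as the interface text tells. Its arguments: {"type":"object","properties":{"steps":{"type":"array"},"grip_force":{"type":"number"}},"required":["steps"]}

```bash
mkdir -p pics; ls; python3 - <<'E'
from rig import status,cams,order,arm
import cv2,numpy as np
s=status.observe();print(s)
print(arm.hold_point_z)
a=cams.read_camera("scene");b=cams.read_camera("side")
cv2.imwrite("pics/scene0.png",a);cv2.imwrite("pics/side0.png",b)
for n in("scene","side","wrist"):print(n,cams.camera_model(n))
E
```

```text
pics
{'t': 0.0, 'qpos': array([ 1.03340437,  0.43521387,  0.02496659,  1.57407103, -0.01158344,
        1.13401193, -0.07510031]), 'qvel': array([ 0.00107472, -0.00119801,  0.00068653,  0.00053749, -0.00040006,
        0.00101666, -0.00108221]), 'effort': array([ 7.08378211e-04, -6.67844439e+01,  9.85503606e-01, -3.14454317e+01,
       -6.04390120e-02,  4.30481869e-02,  1.52814414e-04]), 'eef_pos': array([ 0.26299869, -0.56641693,  0.22596065]), 'tool_rot': array([-7.41114971e-04,  9.76468269e-01,  2.15659711e-01, -2.42402988e-04]), 'ft_force': array([ 0.21186776, -0.11200101,  0.24345043]), 'wrist_torque': array([-0.00911199, -0.03126935,  0.03015821]), 'gripper_force': 0.0, 'opening': 0.09184585996089037}
0.0188
scene {'camera_matrix': array([[382.53814732,   0.        , 276.65577831],
       [  0.        , 382.53814732, 207.65453073],
       [  0.        ,   0.        ,   1.        ]]), 'position': array([-0.05078325,  0.78148345,  0.88031285]), 'attitude': array([ 0.11942039, -0.24750641,  0.87065977, -0.40795944])}
side {'camera_matrix': array([[436.96281396,   0.        , 279.74444761],
       [  0.        , 436.96281396, 203.10244397],
       [  0.        ,   0.        ,   1.        ]]), 'position': array([ 0.3312258 , -1.29533483,  0.89257951]), 'attitude': array([-0.47717238,  0.87687194, -0.05456203,  0.02061803])}
wrist {'camera_matrix': array([[325.1922621 ,   0.        , 279.67734638],
       [  0.        , 325.1922621 , 208.72324696],
       [  0.        ,   0.        ,   1.        ]]), 'hand_eye': array([[ 2.79681672e-04, -9.50722961e-01, -3.10041567e-01,
         8.46143045e-02],
       [ 9.99997903e-01,  8.94926856e-04, -1.84216081e-03,
        -3.02062205e-04],
       [ 2.02884911e-03, -3.10040402e-01,  9.50721217e-01,
        -1.58572509e-01],
       [ 0.00000000e+00,  0.00000000e+00,  0.00000000e+00,
         1.00000000e+00]])}
```

View pics/scene0.png

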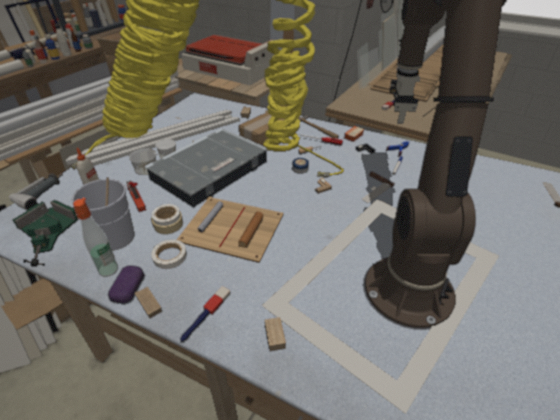

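View pics/side0.png

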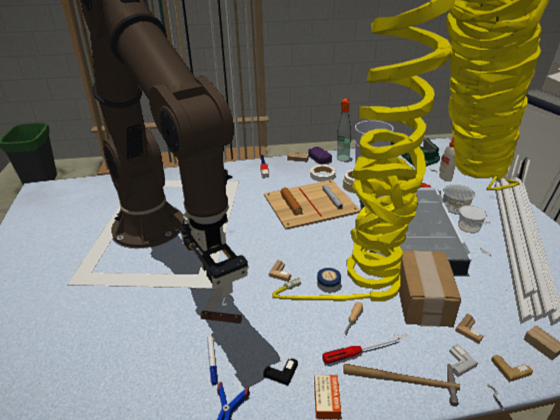

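The scene view shows the board around (233,228): dowel (251,229), red line (232,232) and rod (210,217). The side view has the dowel at (291,200), the line at about (311,203) and the rod at (332,196). The dowel is on the near side.

```bash
cat > h.py <<'E'
import cv2,numpy as np
from rig import status,cams,order,arm
from scipy.spatial.transform import Rotation as R
def Q(q): return R.from_quat(np.roll(q,-1))
def rays(name,px,s=None):
    m=cams.camera_model(name);K=m["camera_matrix"];px=np.atleast_2d(px).astype(float)
    d=(px-K[:2,2])/[K[0,0],K[1,1]]
    if name!="wrist":
        d=np.c_[d,np.ones(len(d))]
        return np.array(m["position"]),Q(m["attitude"]).apply(d)
    th=np.linalg.norm(d,axis=1,keepdims=True)+1e-9
    d=np.c_[d/th*np.sin(th),np.cos(th)]
    H=m["hand_eye"];T=Q(s["tool_rot"])
    return T.apply(H[:3,3])+s["eef_pos"],T.apply(d@H[:3,:3].T)
def onz(name,px,z,s=None):
    o,d=rays(name,px,s); return o+d*((z-o[2])/d[:,2:3])
def meet(o1,d1,o2,d2):
    A=np.c_[d1,-d2];t=np.linalg.lstsq(A,o2-o1,rcond=None)[0]
    return (o1+d1*t[0]+o2+d2*t[1])/2
def blobs(mask,amin=30):
    n,l,st,c=cv2.connectedComponentsWithStats(mask.astype(np.uint8))
    return [(st[i],c[i],np.argwhere(l==i)[:,::-1]) for i in range(1,n) if st[i][4]>=amin]
def axis_ends(p):
    c=p.mean(0);u=np.linalg.svd(p-c,full_matrices=False)[2][0];t=(p-c)@u
    return np.array([c+u*t.min(),c+u*t.max()])
E
python3 - <<'E'
from h import *
for n,(x0,y0,x1,y1) in (("scene",(165,185,300,270)),("side",(250,170,370,235))):
    im=cv2.imread(f"pics/{n}0.png");c=im[y0:y1,x0:x1]
    cv2.imwrite(f"pics/{n}0c.png",cv2.resize(c,None,fx=5,fy=5,interpolation=cv2.INTER_CUBIC))
    hsv=cv2.cvtColor(im,cv2.COLOR_BGR2HSV)
    for p in ([(251,229),(232,232),(210,217),(225,215),(190,265)] if n=="scene" else [(291,200),(311,203),(332,196),(285,215)]):
        print(n,p,hsv[p[1],p[0]],onz(n,p,.02).round(3))
E
```

```text
scene (251, 229) [ 13 141 123] [[0.515 0.042 0.02 ]]
scene (232, 232) [ 16  97 166] [[0.56  0.086 0.02 ]]
scene (210, 217) [130   6 120] [[0.67  0.066 0.02 ]]
scene (225, 215) [ 17  97 155] [[0.632 0.031 0.02 ]]
scene (190, 265) [108  16 160] [[0.58  0.267 0.02 ]]
side (291, 200) [ 13 193 148] [[0.517 0.059 0.02 ]]
side (311, 203) [  4 210 158] [[0.586 0.029 0.02 ]]
side (332, 196) [115  10 154] [[0.673 0.065 0.02 ]]
side (285, 215) [ 18 123 183] [[ 0.482 -0.035  0.02 ]]
```

```bash
python3 - <<'E'
import cv2,numpy as np
a=cv2.imread("pics/scene0c.png");b=cv2.imread("pics/side0c.png")
w=max(a.shape[1],b.shape[1]);f=lambda i:cv2.copyMakeBorder(i,0,0,0,w-i.shape[1],0)
o=np.vstack([f(a),f(b)]);print(o.shape);s=min(800/o.shape[1],600/o.shape[0]);cv2.imwrite("pics/both.png",cv2.resize(o,None,fx=s,fy=s))
E
```

```text
(750, 675, 3)
```

View pics/both.png

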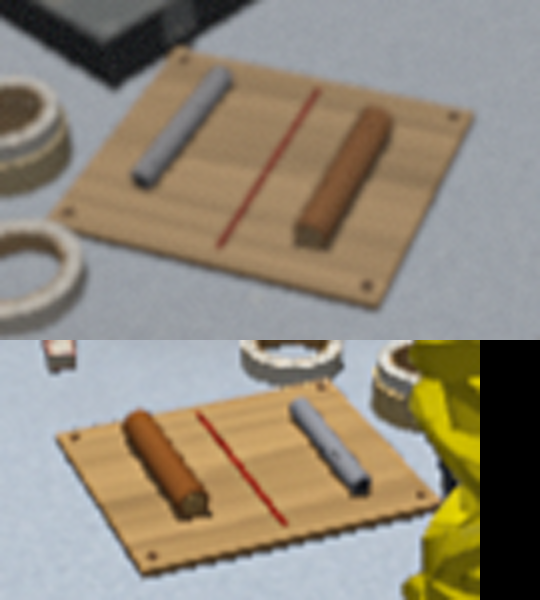

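The zoomed views show brown dowel, red line and grey rod clearly separated. I'll measure them in both views by colour.

```bash
python3 - <<'E'
from h import *
E={}
for n,(x0,y0,x1,y1) in (("scene",(165,185,300,270)),("side",(250,170,350,235))):
    im=cv2.imread(f"pics/{n}0.png");c=cv2.resize(im[y0:y1,x0:x1],None,fx=4,fy=4,interpolation=cv2.INTER_CUBIC)
    h,s,v=cv2.split(cv2.cvtColor(c,cv2.COLOR_BGR2HSV).astype(int))
    M={"line":((h<9)|(h>170))&(s>130)&(v>60),"dowel":(h>=8)&(h<16)&(s>(128 if n=="scene" else 160))&(v>50),"rod":(s<28)&(v<(150 if n=="scene" else 200))&(v>60)}
    for k,m in M.items():
        m=cv2.morphologyEx(m.astype(np.uint8),cv2.MORPH_OPEN,np.ones((3,3)))
        bl=sorted(blobs(m,150),key=lambda b:-b[0][4])[:3]
        for b in bl:
            e=(axis_ends(b[2].astype(float))+.5)/4-.5+[x0,y0]; cc=(b[1]+.5)/4-.5+[x0,y0]
            z={"line":.012,"dowel":.030,"rod":.025}[k]
            print(n,k,b[0][4],cc.round(1),onz(n,cc,z).round(4)[0],onz(n,e,z)[:,:2].round(3).tolist())
            if k=="dowel" and b is bl[0] or k=="line" and b is bl[0]: E[n,k]=cc
for k in("line","dowel"):
    o1,d1=rays("scene",E["scene",k]);o2,d2=rays("side",E["side",k]);print(k,"tri",meet(o1,d1[0],o2,d2[0]).round(4))
E
```

```text
scene line 414 [236.9 218.2] [0.593  0.0158 0.012 ] [[0.607, -0.042], [0.581, 0.065]]
scene line 346 [224.8 237.4] [0.5703 0.1129 0.012 ] [[0.581, 0.068], [0.561, 0.152]]
scene dowel 4311 [251.2 227.8] [0.5114 0.0455 0.03  ] [[0.53, -0.034], [0.495, 0.117]]
scene rod 3202 [190.8 188.1] [ 0.8324 -0.0204  0.025 ] [[0.887, 0.015], [0.775, -0.058]]
scene rod 2995 [210.3 216. ] [0.668  0.0657 0.025 ] [[0.683, -0.013], [0.654, 0.137]]
scene rod 2582 [239.4 247.7] [0.4938 0.1356 0.025 ] [[0.385, 0.021], [0.606, 0.253]]
side line 759 [310.4 202.3] [0.5872 0.0457 0.012 ] [[0.563, 0.151], [0.609, -0.045]]
side dowel 3209 [290.2 199.5] [0.5119 0.0477 0.03  ] [[0.493, 0.129], [0.53, -0.031]]
side rod 4606 [303.9 174.1] [0.5942 0.2373 0.025 ] [[0.468, 0.284], [0.715, 0.193]]
side rod 1951 [331.9 195.6] [0.671  0.0606 0.025 ] [[0.656, 0.143], [0.683, -0.008]]
side rod 392 [346.2 176.8] [0.7581 0.1911 0.025 ] [[0.759, 0.24], [0.757, 0.148]]
line tri [0.5837 0.0268 0.0245]
dowel tri [0.5114 0.0461 0.0308]
```

Emit:
{"op": "carry_out", "data": {"steps": [[80,0.05,-0.045,0.0,0,0,0],[80,0.09,-0.09,0.0,0,0,0],[80,0.13,-0.135,0.01,0,0,0],[80,0.17,-0.18,0.02,0,0,0],[80,0.21,-0.225,0.03,0,0,0]], "grip_force": 10}}

```text
t: 0.72
eef_pos: [0.3592, -0.2723, 0.1964]
tool_rot: [0.0, 0.976, 0.216, 0.0]
ft_force: [1.8, -0.1, -0.1]
opening: 0.0631
gripper_force: 0.0
```

Emit:
{"op": "carry_out", "data": {"steps": [[80,0.04,-0.042,0.0,0,0,0.05],[80,0.08,-0.085,0.01,0,0,0.1],[80,0.12,-0.127,0.02,0,0,0.15],[80,0.16,-0.169,0.03,0,0,0.204],[80,0.2,-0.211,0.04,0,0,0.204]]}}

```text
t: 1.35
eef_pos: [0.4517, 0.0029, 0.1564]
tool_rot: [0.0, 0.993, 0.115, 0.0]
ft_force: [1.2, -0.3, 0.1]
opening: 0.063
gripper_force: 0.0
```

Emit:
{"op": "carry_out", "data": {"steps": [[80,0.01,-0.015,0.02,0,0,0],[80,0.019,-0.03,0.04,0,0,0],[80,0.019,-0.03,0.05,0,0,0],[80,0.019,-0.03,0.05,0,0,0]]}}

```text
t: 1.85
eef_pos: [0.4623, 0.0339, 0.1062]
tool_rot: [0.0, 0.993, 0.115, -0.001]
ft_force: [-0.1, 0.4, 0.1]
opening: 0.0632
gripper_force: 0.0
```

```bash
python3 - <<'E'
from h import *
s=status.observe();a=cams.read_camera("wrist");cv2.imwrite("pics/w1.png",a)
print(s["eef_pos"],s["tool_rot"],Q(s["tool_rot"]).as_matrix().round(4),s["t"],s["opening"])
import pickle;pickle.dump(s,open("w1.pkl","wb"))
E
```

```text
[0.46230654 0.03389403 0.10616287] [ 2.23874566e-04  9.93377363e-01  1.14892942e-01 -9.88498009e-04] [[ 9.736e-01  2.283e-01 -1.900e-03]
 [ 2.283e-01 -9.736e-01 -7.000e-04]
 [-2.000e-03  2.000e-04 -1.000e+00]] 1.85 0.06315245879961602
```

View pics/w1.png

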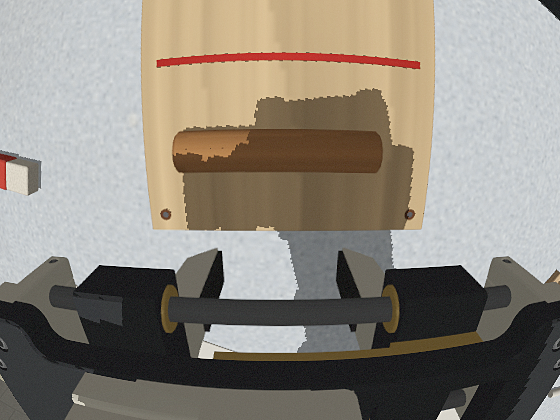

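The wrist view shows the dowel at (278,151), the red line at rows 55–67, and the open fingertips at (215,252) and (345,252). I'll refine dowel and line in tool axes.

```bash
cat >> h.py <<'E'
def wrist_measure(im,s,verbose=True):
    """line and dowel in the frame of the line: across n (away), along u"""
    h,sa,v=cv2.split(cv2.cvtColor(im,cv2.COLOR_BGR2HSV).astype(int))
    red=((h<6)|(h>172))&(sa>150)&(v>90); red[230:]=False
    lb=[b for b in blobs(red,15) if b[0][2]>b[0][3]*1.5]
    lp=np.vstack([b[2] for b in lb]); L=onz("wrist",lp,.012,s)[:,:2]
    dow=(h>=5)&(h<=17)&(sa>140)&~red
    dow=cv2.morphologyEx(dow.astype(np.uint8),cv2.MORPH_CLOSE,np.ones((5,5)))
    db=max(blobs(dow,500),key=lambda b:b[0][4]);dp=db[2]
    mid=L.mean(0);u=np.linalg.svd(L-mid,full_matrices=False)[2][0];u=u*np.sign(u[1]);n=np.array([u[1],-u[0]])
    # along: midpoint of ends; across: bisector of the two tangent rays, in the plane across the dowel
    T=[]
    xs=np.unique(dp[:,0]);lo,hi=np.percentile(xs,[15,85])
    for x in range(int(lo),int(hi),4):
        ys=dp[dp[:,0]==x,1]; 
        if len(ys)<8: continue
        o,d=rays("wrist",[[x,ys.min()-.5],[x,ys.max()+.5]],s)
        a=np.arctan2(d[:,:2]@n,-d[:,2]); am=a.mean();D=.016/np.sin(abs(a[0]-a[1])/2)
        # along position from ray through mid pixel at top height
        p=onz("wrist",[[x,ys.mean()]],.044,s)[0]
        T.append([(p[:2]-mid)@u,(o[:2]-mid)@n+np.tan(am)*(o[2]-.028),o[2]-D*np.cos(am)])
    T=np.array(T);k=np.polyfit(T[:,0],T[:,1],1)
    e=onz("wrist",[[xs.min(),db[1][1]],[xs.max(),db[1][1]]],.03,s)[:,:2]
    al=((e-mid)@u)
    tip=(s["eef_pos"][:2]-mid)
    X=Q(s["tool_rot"]).as_matrix()[:,0]
    if verbose: print("px dowel",db[0],"line mid",mid.round(4),"n deg",np.degrees(np.arctan2(n[1],n[0])).round(2),"tool x deg",np.degrees(np.arctan2(X[1],X[0])).round(2))
    print("dowel across %.1f mm (med), tilt %.2f deg, ends along"%(1e3*np.median(T[:,1]),np.degrees(k[0])),(al*1e3).round(1),"height %.1f"%(1e3*np.median(T[:,2])),
      "| tcp across %.1f along %.1f z %.1f"%(1e3*tip@n,1e3*tip@u,1e3*s["eef_pos"][2]), "t %.2f"%s["t"], "resid %.1f"%(1e3*np.std(T[:,1]-np.polyval(k,T[:,0]))))
E
python3 - <<'E'
from h import *
import pickle
wrist_measure(cv2.imread("pics/w1.png"),pickle.load(open("w1.pkl","rb")))
E
```

```text
px dowel [ 173  129  209   44 8690] line mid [0.5841 0.0558] n deg 13.15 tool x deg 13.19
dowel across -71.3 mm (med), tilt 0.13 deg, ends along [ 87.3 -68.5] height 24.7 | tcp across -123.6 along 6.4 z 106.2 t 1.85 resid 0.1
```

Emit:
{"op": "carry_out", "data": {"steps": [[80,0.0,0.0,0.035,0,0,0],[80,0.0,0.0,0.065,0,0,0],[80,0.0,-0.001,0.07,0,0,0],[80,0.012,-0.002,0.07,0,0,0],[80,0.022,-0.002,0.07,0,0,0]]}}

```text
t: 2.52
eef_pos: [0.4863, 0.0422, 0.0381]
tool_rot: [-0.0, 0.993, 0.115, 0.001]
ft_force: [-0.4, -0.5, 0.2]
opening: 0.0632
gripper_force: 0.0
```

Emit:
{"op": "carry_out", "data": {"steps": [[80,0.002,0,0,0,0,0],[80,0.004,0,0,0,0,0],[80,0.006,0,0,0,0,0],[80,0.009,0,0,0,0,0],[80,0.012,0,0,0,0,0]]}}

```text
t: 3.15
eef_pos: [0.4946, 0.0442, 0.0372]
tool_rot: [0.0, 0.993, 0.115, -0.001]
ft_force: [-9.3, -1.6, 20.9]
opening: 0.0632
gripper_force: 10.5
```

```bash
python3 - <<'E'
from h import *
s=status.observe();a=cams.read_camera("wrist");cv2.imwrite("pics/w2.png",a)
print(s["ft_force"].round(2));wrist_measure(a,s)
E
```

```text
[-9.33 -1.58 20.88]
px dowel [  143   196   277    57 15008] line mid [0.5834 0.0587] n deg 13.19 tool x deg 13.21
dowel across -68.8 mm (med), tilt 0.17 deg, ends along [ 86.  -74.2] height 23.6 | tcp across -89.7 along 6.1 z 37.2 t 3.15 resid 0.3
```

View pics/w2.png

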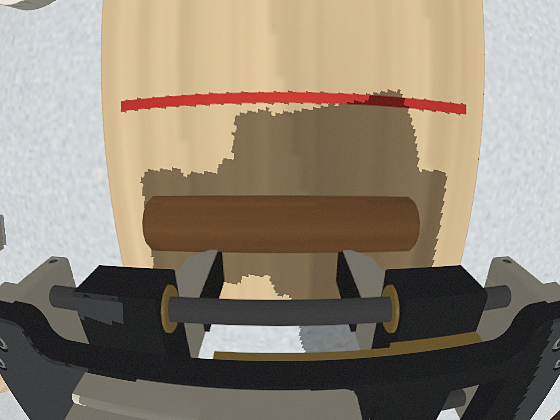

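The wrist view has the dowel at (281,224), touched by the fingers, but the force (21 N up) shows the tips bear too high on it. I'll back off, go lower (still above mid-height) and push again.

Emit:
{"op": "carry_out", "data": {"steps": [[80,-0.006,0,0,0,0,0],[80,-0.01,0,0.002,0,0,0],[80,-0.01,0,0.005,0,0,0],[80,-0.006,0,0.005,0,0,0],[80,-0.003,0,0.005,0,0,0]]}}

```text
t: 3.82
eef_pos: [0.4935, 0.044, 0.0317]
tool_rot: [-0.0, 0.993, 0.115, 0.0]
ft_force: [-1.0, 0.5, 0.1]
opening: 0.0629
gripper_force: 0.0
```

Emit:
{"op": "carry_out", "data": {"steps": [[80,0.002,0,0,0,0,0],[80,0.004,0,0,0,0,0],[80,0.006,0,0,0,0,0],[80,0.008,0,0,0,0,0],[80,0.01,0,0,0,0,0]]}}

```text
t: 4.45
eef_pos: [0.5027, 0.0461, 0.0317]
tool_rot: [0.0, 0.993, 0.115, -0.0]
ft_force: [-0.5, -0.9, -1.0]
opening: 0.0629
gripper_force: 0.1
```

```bash
python3 - <<'E'
from h import *
s=status.observe();a=cams.read_camera("wrist");cv2.imwrite("pics/w3.png",a)
print(s["ft_force"].round(2));wrist_measure(a,s)
E
```

```text
[-0.49 -0.93 -0.97]
px dowel [  138   189   287    60 16235] line mid [0.5835 0.058 ] n deg 13.18 tool x deg 13.22
dowel across -55.4 mm (med), tilt 0.02 deg, ends along [ 86.9 -73.6] height 24.3 | tcp across -81.4 along 6.8 z 31.7 t 4.45 resid 0.2
```

Emit:
{"op": "carry_out", "data": {"steps": [[80,0.0025,0,0,0,0,0],[80,0.005,0,0,0,0,0],[80,0.0075,0,0,0,0,0],[80,0.01,0,0,0,0,0],[80,0.0125,0,0,0,0,0]]}}

```text
t: 5.12
eef_pos: [0.5149, 0.049, 0.0317]
tool_rot: [0.0, 0.993, 0.115, -0.0]
ft_force: [0.2, -0.0, 0.1]
opening: 0.0634
gripper_force: 0.1
```

Emit:
{"op": "carry_out", "data": {"steps": [[80,0.0025,0,0,0,0,0],[80,0.005,0,0,0,0,0],[80,0.0075,0,0,0,0,0],[80,0.01,0,0,0,0,0],[80,0.0125,0,0,0,0,0]]}}

```text
t: 5.75
eef_pos: [0.5271, 0.0519, 0.0317]
tool_rot: [0.0, 0.993, 0.115, 0.0]
ft_force: [-0.9, 0.0, 0.2]
opening: 0.0629
gripper_force: 0.1
```

```bash
python3 - <<'E'
from h import *
s=status.observe();a=cams.read_camera("wrist");cv2.imwrite("pics/w4.png",a)
print(s["ft_force"].round(2));wrist_measure(a,s)
E
```

```text
[-0.94  0.01  0.22]
px dowel [  138   189   287    60 16370] line mid [0.5833 0.0579] n deg 13.2 tool x deg 13.22
dowel across -30.1 mm (med), tilt 0.18 deg, ends along [ 87.  -73.4] height 25.5 | tcp across -56.1 along 6.9 z 31.7 t 5.75 resid 0.1
```

Emit:
{"op": "carry_out", "data": {"steps": [[80,0.0025,0,0,0,0,0],[80,0.005,0,0,0,0,0],[80,0.0075,0,0,0,0,0],[80,0.01,0,0,0,0,0],[80,0.0125,0,0,0,0,0]]}}

```text
t: 6.42
eef_pos: [0.5393, 0.0547, 0.0317]
tool_rot: [0.0, 0.993, 0.115, -0.0]
ft_force: [-0.4, 0.7, 0.3]
opening: 0.0633
gripper_force: 0.1
```

Emit:
{"op": "carry_out", "data": {"steps": [[80,0.0025,0,0,0,0,0],[80,0.0045,0,0,0,0,0],[80,0.0065,0,0,0,0,0],[80,0.008,0,0,0,0,0],[80,0.009,0,0,0,0,0]]}}

```text
t: 7.05
eef_pos: [0.548, 0.0568, 0.0317]
tool_rot: [0.0, 0.993, 0.115, 0.0]
ft_force: [-1.0, -1.0, -0.1]
opening: 0.063
gripper_force: 0.1
```

```bash
python3 - <<'E'
from h import *
s=status.observe();a=cams.read_camera("wrist");cv2.imwrite("pics/w5.png",a)
print(s["ft_force"].round(2));wrist_measure(a,s)
E
```

```text
[-1.   -0.97 -0.12]
px dowel [  138   189   287    60 16318] line mid [0.5918 0.0218] n deg 13.24 tool x deg 13.22
dowel across -8.7 mm (med), tilt 0.08 deg, ends along [124.1 -36.3] height 24.4 | tcp across -34.7 along 44.1 z 31.7 t 7.05 resid 0.1
```

View pics/w5.png

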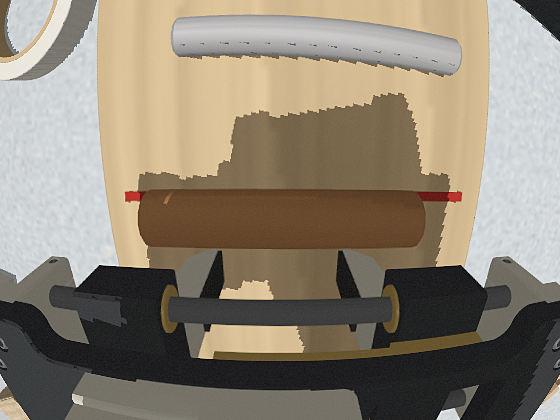

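The dowel is now at row 219, just short of the line (row 197); the rod lies well clear at rows 15–75. 8.7 mm remain.

Emit:
{"op": "carry_out", "data": {"steps": [[80,0.0015,0,0,0,0,0],[80,0.003,0,0,0,0,0],[80,0.0045,0,0,0,0,0],[80,0.0055,0,0,0,0,0],[80,0.0065,0,0,0,0,0]]}}

```text
t: 7.72
eef_pos: [0.5542, 0.0583, 0.0317]
tool_rot: [0.0, 0.993, 0.115, -0.0]
ft_force: [-0.5, 0.4, 0.2]
opening: 0.063
gripper_force: 0.1
```

Emit:
{"op": "carry_out", "data": {"steps": [[80,0.0006,0,0,0,0,0],[80,0.0011,0,0,0,0,0],[80,0.0015,0,0,0,0,0],[80,0.0018,0,0,0,0,0],[80,0.0019,0,0,0,0,0]]}}

```text
t: 8.35
eef_pos: [0.556, 0.0587, 0.0317]
tool_rot: [0.0, 0.993, 0.115, -0.0]
ft_force: [-0.0, -0.4, 0.1]
opening: 0.0631
gripper_force: 0.1
```

```bash
python3 - <<'E'
from h import *
s=status.observe();a=cams.read_camera("wrist");cv2.imwrite("pics/w6.png",a)
print(s["ft_force"].round(2));wrist_measure(a,s)
E
```

```text
[-0.04 -0.43  0.08]
px dowel [  138   189   288    60 16319] line mid [ 0.6048 -0.0339] n deg 13.02 tool x deg 13.22
dowel across -0.8 mm (med), tilt -0.26 deg, ends along [181.4  20.3] height 24.6 | tcp across -26.7 along 101.3 z 31.7 t 8.35 resid 0.1
```

Emit:
{"op": "carry_out", "data": {"steps": [[80,0.0003,0,0,0,0,0],[80,0.0006,0,0,0,0,0],[80,0.0006,0,0,0,0,0],[80,0.0002,0,0,0,0,0],[80,-0.004,0,0,0,0,0]]}}

```text
t: 9.02
eef_pos: [0.5522, 0.0578, 0.0317]
tool_rot: [-0.0, 0.993, 0.115, 0.0]
ft_force: [-0.0, -0.8, 0.3]
opening: 0.0629
gripper_force: 0.0
```

Emit:
{"op": "carry_out", "data": {"steps": [[80,-0.02,0,0,0,0,0],[80,-0.045,0,-0.02,0,0,0],[80,-0.06,0,-0.06,0,0,0],[80,-0.06,0,-0.08,0,0,0],[80,-0.06,0,-0.08,0,0,0]]}}

```text
t: 9.65
eef_pos: [0.4946, 0.0441, 0.1133]
tool_rot: [0.0, 0.993, 0.115, 0.002]
ft_force: [0.6, 0.6, -0.0]
opening: 0.0631
gripper_force: 0.0
```

```bash
python3 - <<'E'
from h import *
s=status.observe();a=cams.read_camera("wrist");cv2.imwrite("pics/w7.png",a)
print(s["ft_force"].round(2));wrist_measure(a,s)
h,sa,v=cv2.split(cv2.cvtColor(a,cv2.COLOR_BGR2HSV).astype(int))
red=((h<6)|(h>172))&(sa>150)&(v>90);red[230:]=False
for b in blobs(red,8):print(b[0],b[1].round(1),onz("wrist",b[1],.012,s)[0].round(4))
E
```

```text
[ 0.57  0.62 -0.04]
px dowel [ 175   78  211   45 8483] line mid [0.5923 0.0208] n deg 13.23 tool x deg 13.21
dowel across 0.6 mm (med), tilt 0.21 deg, ends along [124.9 -33.8] height 24.3 | tcp across -89.8 along 45.1 z 113.3 t 9.65 resid 0.2
[164 101  13   7  87] [170.  104.1] [0.5613 0.1525 0.012 ]
[385 101  33   9 217] [401.2 105. ] [ 0.6046 -0.032   0.012 ]
[  0 181  27  38 622] [  9.2 198. ] [0.4384 0.3362 0.012 ]
```

View pics/w7.png

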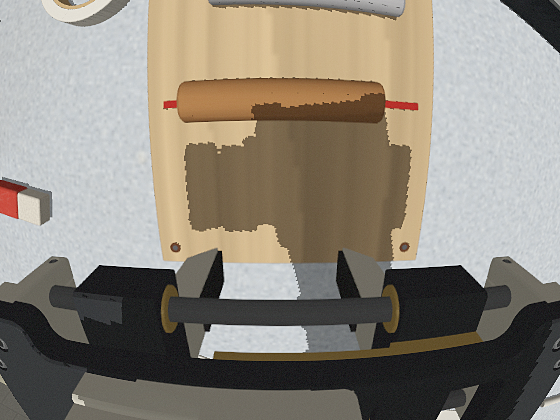

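The dowel covers the line, whose ends stick out symmetrically at (170,104) and (401,105). It is about 0.6 mm off centre, seen from almost straight above. I'll check that it is still, then hand in.

Emit:
{"op": "carry_out", "data": {"steps": [[80,0,0,0,0,0,0],[80,0,0,0,0,0,0],[80,0,0,0,0,0,0],[80,0,0,0,0,0,0]]}}

```text
t: 10.2
eef_pos: [0.4936, 0.0441, 0.1114]
tool_rot: [-0.0, 0.993, 0.115, -0.0]
ft_force: [-0.4, -0.8, 0.6]
opening: 0.0631
gripper_force: 0.0
```

```bash
python3 - <<'E'
from h import *
s=status.observe();a=cams.read_camera("wrist");wrist_measure(a,s)
print(order.hand_in())
E
```

```text
px dowel [ 166   76  225   46 8639] line mid [0.5925 0.0194] n deg 13.17 tool x deg 13.22
dowel across 0.5 mm (med), tilt 0.22 deg, ends along [133.2 -35.4] height 22.7 | tcp across -90.6 along 46.6 z 111.4 t 10.20 resid 0.2
the job is handed in; nothing more can be done
None
```

The dowel was rolled about 71 mm onto the red line and lies still there, about 0.5 mm off centre and 0.2° off parallel. The rod was never approached, nothing else was touched, and the job was handed in at about 10 s; an early push bore too high (21 N), so I backed off and pushed lower.

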